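# Lock the bagel tongs away on their rack

## Task

Closing time: the clean bagel tongs kept for gluten-free orders must be locked up so that nobody borrows them. Hang every pair that stands on the white board over the rail of the lock-up rack, one blade on each side and side by side, then bring the guard forward and fully down over them, swing the padlock's shackle round over the guard's tongue and press it down until it clicks and stays down. Leave the spice jar, flour shaker, timer and notebook where they are.

Things in the scene. Friction and masses are not known exactly. Their poses are not given: they have to be found in the camera images.
- rack: lock-up rack, fixed: steel base plate 205 x 400 x 8 mm with two 16 mm posts under the ends of a rail and two more behind them for the guard; padlock at its -y end. Origin on the worktop straight under the middle of the rail; x points across the rail to the rack's back, y along the rail, z up
- rail_mid (a point): middle of the rack's bare steel rail, on its axis, 125 mm above the worktop. The rail is a round bar 14 mm thick along y, 284 mm free between its posts. Axes as the rack's
- guard_bar (a point): middle of the guard's cross bar, a 12 mm round bar along the rack's y. The guard is a U-shaped steel bail: this bar, 330 mm long, with a side arm at each end that turns on a hinge behind the rail. Fully down, the bar lies 42 mm straight above the rail's axis. This point's axes turn with the guard
- guard_hinge (a point): middle of the guard's hinge line, which runs along the rack's y, 70 mm behind the rail (+x) and 42 mm above its axis; the cross bar goes round it at 70 mm. Axes as the rack's
- guard (a joint): angle of the guard, rad: 0 fully down over the rail (end stop), 1.8 to 2.1 laid back open behind it; at 1.57 the cross bar is straight above the hinge. Friction holds it at any angle (about 3 N at the cross bar)
- lock_top (a point): middle of the top of the padlock's brass body (30 mm along x, 60 along y, 55 high), 157 mm above the worktop, fixed on a column in front of the rail's -y end. Axes as the rack's. With the guard down, its tongue, a 10 x 10 mm bar running 49 mm on forward from the cross bar's -y end, lies along x 5 mm above this point and ends 14 mm in front of it
- shackle_top (a point): top of the padlock's shackle, at the middle of the bow. The shackle is an upright U of 9 mm round steel, legs 38 mm apart; this top is 45 mm above the padlock body when open, 32 mm when home. y points level from the long leg (captive, it turns about it) to the short leg (toe), each 19 mm from this point; z up
- swivel (a joint): turn of the shackle about its upright long leg (19 mm from lock_top towards -y), rad: 0 (a stop) toe over its hole, 19 mm to +y of lock_top, bow across the tongue; at 1.45 to 1.85 swung aside, toe to the front (-x). Closes clockwise seen from above, turns easily (0.015 N m) while up; the toe passes round in front of the tongue's tip
- shackle (a joint): depth of the shackle, m: 0 standing up open, 0.014 hard down. A spring (3 to 7 N, some 5 N more at the pawl) lifts it again unless it was pressed past 0.013 with the toe over its hole, where a hidden pawl snaps into the toe's notch; latched it stays at about 0.012
- tongs_0_mid (a point): bagel tongs: a steel strip 52 mm wide, 3 mm thick, folded to an upside-down U 110 mm high, standing on 8 mm thick black nylon tips. Point half-way up, between the blades; x from blade to blade, y along the strip's width, z up to the fold. Top 42 mm: parallel sides, 33 mm outside, 27 inside; below, the blades spread to the tips, 92 mm outside, 76 inside. 0.11 kg
- tongs_1_mid (a point): another pair of bagel tongs just like tongs_0 (110 mm high, 52 mm wide), point and axes likewise: half-way up, 55 mm below the top of the fold; x from blade to blade, z up to the fold; three or all four of the four pairs are there, an absent one has no reading
- tongs_2_mid (a point): another pair of bagel tongs just like tongs_0 (110 mm high, 52 mm wide), point and axes likewise: half-way up, 55 mm below the top of the fold; x from blade to blade, z up to the fold; three or all four of the four pairs are there, an absent one has no reading
- tongs_3_mid (a point): another pair of bagel tongs just like tongs_0 (110 mm high, 52 mm wide), point and axes likewise: half-way up, 55 mm below the top of the fold; x from blade to blade, z up to the fold; three or all four of the four pairs are there, an absent one has no reading
- spice_a: spice jar, 42 mm across and 96 mm high, to be left alone; origin at the middle of its underside
- dredger: white flour shaker, 57 mm across and 106 mm high, to be left alone; origin at the middle of its underside
- timer: kitchen timer, 66 mm square, 20 mm high, to be left alone; origin at the middle of its underside
- order_pad: notebook, 148 x 109 mm, 13 mm high, to be left alone; origin at the middle of its underside
- board: white cutting board on which the tongs stand, 235 mm (its x) by 340 mm (its y), 14 mm thick, fixed; origin at the middle of its underside

How it is judged:
On the way, in this order (a step that is already met when the one before it is completed fails the run):
1. all the tongs hang astride the rail and are let go, with the guard still open (x of tongs_0_mid in the frame of rack between -0.025 and 0.025 m and y of tongs_0_mid in the frame of rack between -0.13 and 0.13 m and z of tongs_0_mid in the frame of rack between 0.068 and 0.092 m and angle between each of tongs_0_mid, tongs_1_mid, tongs_2_mid, tongs_3_mid's own z axis and vertical below 0.4 rad and angle between the y axis of each of tongs_0_mid, tongs_1_mid, tongs_2_mid, tongs_3_mid and the y axis of rack, either way round below 0.35 rad and x of tongs_1_mid in the frame of rack between -0.025 and 0.025 m and y of tongs_1_mid in the frame of rack between -0.13 and 0.13 m and z of tongs_1_mid in the frame of rack between 0.068 and 0.092 m and x of tongs_2_mid in the frame of rack between -0.025 and 0.025 m and y of tongs_2_mid in the frame of rack between -0.13 and 0.13 m and z of tongs_2_mid in the frame of rack between 0.068 and 0.092 m and x of tongs_3_mid in the frame of rack between -0.025 and 0.025 m and y of tongs_3_mid in the frame of rack between -0.13 and 0.13 m and z of tongs_3_mid in the frame of rack between 0.068 and 0.092 m and contact force between the fingers and tongs_0 below 0.05 N and contact force between the fingers and tongs_1 below 0.05 N and contact force between the fingers and tongs_2 below 0.05 N and contact force between the fingers and tongs_3 below 0.05 N and value of joint guard above 0.5 rad), for 0.3 s.
2. the guard is fully down over the hung tongs, with the shackle still up (value of joint guard below 0.06 rad and x of tongs_0_mid in the frame of rack between -0.025 and 0.025 m and y of tongs_0_mid in the frame of rack between -0.13 and 0.13 m and z of tongs_0_mid in the frame of rack between 0.068 and 0.092 m and angle between each of tongs_0_mid, tongs_1_mid, tongs_2_mid, tongs_3_mid's own z axis and vertical below 0.4 rad and angle between the y axis of each of tongs_0_mid, tongs_1_mid, tongs_2_mid, tongs_3_mid and the y axis of rack, either way round below 0.35 rad and x of tongs_1_mid in the frame of rack between -0.025 and 0.025 m and y of tongs_1_mid in the frame of rack between -0.13 and 0.13 m and z of tongs_1_mid in the frame of rack between 0.068 and 0.092 m and x of tongs_2_mid in the frame of rack between -0.025 and 0.025 m and y of tongs_2_mid in the frame of rack between -0.13 and 0.13 m and z of tongs_2_mid in the frame of rack between 0.068 and 0.092 m and x of tongs_3_mid in the frame of rack between -0.025 and 0.025 m and y of tongs_3_mid in the frame of rack between -0.13 and 0.13 m and z of tongs_3_mid in the frame of rack between 0.068 and 0.092 m and value of joint shackle below 0.006 m), for 0.2 s.
3. the shackle is turned over the tongue and pressed home (value of joint guard below 0.06 rad and value of joint swivel below 0.12 rad and value of joint shackle above 0.0115 m), for 0.2 s.
At the end, for the whole second after the job is handed in: All tongs hang astride the rail (middle within 25 mm of its upright plane, 12 mm of hanging height; upright to 0.4 rad, square to 0.35 rad), let go; guard down to 0.06 rad; shackle over the tongue to 0.12 rad and latched at least 11.5 mm down (all of step 3 and x of tongs_0_mid in the frame of rack between -0.025 and 0.025 m and y of tongs_0_mid in the frame of rack between -0.13 and 0.13 m and z of tongs_0_mid in the frame of rack between 0.068 and 0.092 m and angle between each of tongs_0_mid, tongs_1_mid, tongs_2_mid, tongs_3_mid's own z axis and vertical below 0.4 rad and angle between the y axis of each of tongs_0_mid, tongs_1_mid, tongs_2_mid, tongs_3_mid and the y axis of rack, either way round below 0.35 rad and x of tongs_1_mid in the frame of rack between -0.025 and 0.025 m and y of tongs_1_mid in the frame of rack between -0.13 and 0.13 m and z of tongs_1_mid in the frame of rack between 0.068 and 0.092 m and x of tongs_2_mid in the frame of rack between -0.025 and 0.025 m and y of tongs_2_mid in the frame of rack between -0.13 and 0.13 m and z of tongs_2_mid in the frame of rack between 0.068 and 0.092 m and x of tongs_3_mid in the frame of rack between -0.025 and 0.025 m and y of tongs_3_mid in the frame of rack between -0.13 and 0.13 m and z of tongs_3_mid in the frame of rack between 0.068 and 0.092 m and contact force between the fingers and tongs_0 below 0.05 N and contact force between the fingers and tongs_1 below 0.05 N and contact force between the fingers and tongs_2 below 0.05 N and contact force between the fingers and tongs_3 below 0.05 N); the robot touches nothing.
It fails at once if a bystander (spice jar, flour shaker, timer or notebook) is pushed more than 40 mm away (distance of any of spice_a, dredger, timer, order_pad from where it was at the start of the episode above 0.04 m).
Of tongs_0, tongs_1, tongs_2, tongs_3 only 3 to 4 are there at a start; the rules pass over those that are not, and their reading is None.
At some moment in a run one of tongs_0, tongs_1, tongs_2, tongs_3 may be knocked a few centimetres aside while the robot is not near it.
Once in a run the grip may slacken for a moment while it holds something.
It also fails if it takes over 210 s, if anything falls off the work surface, if the arm or the gripper's body presses on something with over 40 N, if the wrist force passes 120 N, or if a joint passes its speed limit or range.

## Robot

A 7-joint arm with a two-finger parallel gripper is mounted at the origin on a cart in front of the work surface, level with it; the furniture and walls round the work are solid. World frame = base frame: x ahead of the robot, y to its left, z up, the work surface at z = 0. Lengths are in m, angles in rad, forces in N, time in s.
With the tool pointing down it reaches from about 0.4 to 0.85 m from the base axis. Payload 10.4 kg.
Tool frame: the origin (TCP) lies midway between the tips of the shut fingers; the grasp point (between the pads) lies 19 mm behind it; z points along the fingers, x is the direction in which the jaws open and shut, and the axes are right-handed (so a half turn about z gives the same grasp; the last joint's range is limited). The gripper opens to 85 mm and grips with 20 to 120 N. Pads are 22 mm wide; open, the fingers measure 114 mm over their backs; the gripper's body (76 mm by 85 mm) begins 54 mm behind the grasp point. The pads swing forward as they close: fully open they stand 13 mm farther back than shut.
Start: joints at [1.285, 0.332, -0.065, 1.46, 0.022, 1.35, -0.088], TCP at [0.162, -0.604, 0.231] pointing down, gripper open.
Joint ranges: [-2.6, 2.6], [-0.5, 2.12], [-1.47, 1.34], [0.16, 2.42], [-1.27, 4.41], [0.06, 2.06], [-2.6, 2.6]. Speed limits (rad/s): [2.22, 2.22, 2.79, 2.79, 3.14, 3.14, 3.14].

## Interface

Orientations are given as a unit quaternion [x, y, z, w].
In Python, from workcell import manip, cams gives the robot as it stands.
- The arm moves only by the tool move_arm, never from a script. Its argument "moves" is a list of rows, each a list of 7 numbers: the turn, a rotation vector about the tool's x, y, z in degrees, then the shift along the tool's x, y, z in m, then the finger opening in m, from 0 to 0.0854. A call has 1 to 10 rows; each row is the pose to reach, as a shift and turn from the pose commanded when the call began, along the tool's axes at that moment; what a row does not reach only later rows make up. A row lasts 1/10 s, in which the tool goes at most 50 mm and 8.59 degrees, less where a joint would pass 70% of its speed; a pose out of reach is approached as far as the arm can. A call with a gripper value outside its range is refused whole. The fingers move at their own pace and stop on an object; "grip_force" is the grip in N (left out, the last holds). Time passes only in rows, so rows that repeat a pose let the fingers close. It gives the time, the measured TCP pose, the force and the opening at its end, in the units of the state.
- manip.get_obs(): the state, without advancing time (a new reading comes with each control period).
- cams.camera(name): name is "side" or "top" or "wrist"; returns the picture (400x640x3 uint8, red, green, blue); there is no depth.
- cams.camera_params(name): a dict with "fx", "fy", "cx", "cy" (pixels), "xyz" and "rotation" of the camera in the world. Camera axes: x right, y up, looking along -z (the intrinsics and any distortion apply to the point x, -y, -z); pixel columns grow to the right and rows downward; lengths in m; the calibration is good to about 2 mm. A picture is of the moment at which its call begins: read the wrist's pose just before it. camera_params takes no time and is no camera call; for the wrist camera it gives the pose at the moment of the call.
- manip.hand_in(): hands the job in, once; it reports no verdict.
The state is a dict: "clock": time; "joint_pos": joint angles; "joint_velocities": joint speeds; "tau": joint torques, N m; "position": TCP position; "ee_rot": TCP orientation; "ft_force": force on the tool from outside, world axes, zero at the start; "torque": the same for the moment, N m; "grip_width": opening from 0.0 (shut) to 1.0 (fully open).
Only numpy, scipy, OpenCV 4.12 (cv2) and the standard library are available. Lean on these libraries where they do the work, as an engineer would, in place of code of your own. Each camera call takes 0.05 s, during which the arm holds its last target. There are 200 camera calls.

## Working session

There is one attempt and no reset: what is moved stays moved. The work goes in short steps, Python scripts to look and compute and a tool call to move; the robot and the scene stay as the last step left them, time stands still between calls to the robot, and variables do not carry over. Pictures are saved under pics/ and viewed, about 12 in all and at most 16, crops included, and the job is handed in when it is done.

Besides the shell and the picture viewer there is one more tool, called after ">>>" as name(argument=value, ...) on one line, values as JSON. move_arm: Moves the arm, as the interface text tells. Its arguments: {"type":"object","properties":{"moves":{"type":"array","items":{"type":"array","items":{"type":"number"}}},"grip_force":{"type":"number"}},"required":["moves"]}

```bash
ls; mkdir -p pics; python3 - <<'E'
from workcell import manip, cams
import cv2
print(manip.get_obs())
for n in ["side","top","wrist"]:
    p=cams.camera_params(n); print(n,p)
    cv2.imwrite(f"pics/{n}0.png",cams.camera(n)[:,:,::-1])
E
```

```text
pics
{'clock': 0.0, 'joint_pos': array([ 1.28537674,  0.33288179, -0.06468424,  1.46096934,  0.0216378 ,
        1.34990185, -0.0885315 ]), 'joint_velocities': array([ 0.00300107,  0.00016018, -0.00016927,  0.00040835,  0.00052161,
       -0.00053588,  0.00030679]), 'tau': array([ 1.88302402e-03, -6.25444651e+01,  5.01976430e-02, -3.91601801e+01,
        1.61922741e-02,  9.88638669e-03,  9.31311945e-06]), 'position': array([ 0.1622495 , -0.60317093,  0.23049633]), 'ee_rot': array([ 7.93658535e-01, -6.08363045e-01, -6.13029773e-04, -4.00019057e-04]), 'ft_force': array([0.23141113, 0.33022384, 0.10978465]), 'torque': array([ 0.00356588, -0.02201646, -0.07062869]), 'grip_width': 1.0030130901151229}
side {'fx': 363.306030622516, 'fy': 363.306030622516, 'cx': 318.8107638757088, 'cy': 191.6110693104076, 'xyz': array([0.59748544, 0.88808126, 0.77787361]), 'rotation': array([7.92877575e-04, 4.61251870e-01, 8.87195658e-01, 1.13994442e-02])}
top {'fx': 378.7282445087964, 'fy': 378.7282445087964, 'cx': 322.5484931990659, 'cy': 199.6905633113143, 'xyz': array([ 0.31216749, -0.02458325,  1.55914583]), 'rotation': array([ 0.07026709, -0.07012888, -0.70354532,  0.70368207])}
wrist {'fx': 300.242786813875, 'fy': 300.242786813875, 'cx': 322.1020456661103, 'cy': 196.43326690014294, 'xyz': array([ 0.24216818, -0.58100508,  0.37304426]), 'rotation': array([-0.13209611,  0.10202809, -0.59998966,  0.78240226])}
```

View pics/top0.png

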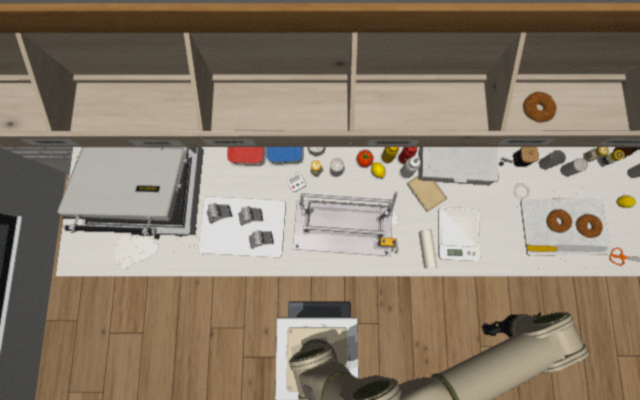

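View pics/side0.png

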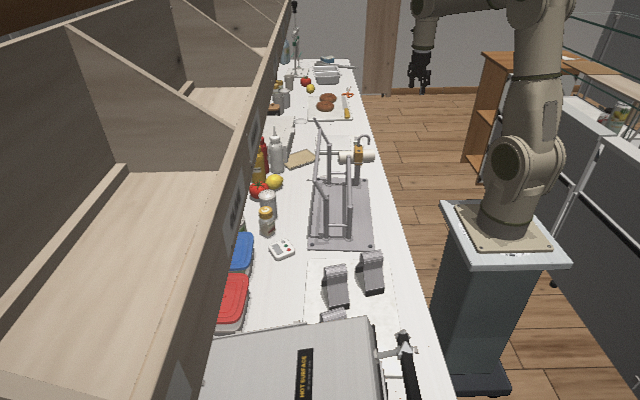

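The top view shows three tongs near (219,212), (251,215) and (262,239), the rack at (345,222) and the padlock at (387,242). I'll enlarge it.

```bash
cat > h.py <<'E'
from workcell import manip, cams
import cv2, numpy as np
from scipy.spatial.transform import Rotation as R
def ray(p,uv):
    uv=np.atleast_2d(np.asarray(uv,float))
    d=np.c_[(uv[:,0]-p['cx'])/p['fx'],-(uv[:,1]-p['cy'])/p['fy'],-np.ones(len(uv))]
    return p['xyz'],R.from_quat(p['rotation']).apply(d)
def onz(p,uv,z):
    o,d=ray(p,uv); return o+d*((z-o[2])/d[:,2])[:,None]
def proj(p,X):
    c=R.from_quat(p['rotation']).inv().apply(np.atleast_2d(X)-p['xyz'])
    return np.c_[p['cx']-p['fx']*c[:,0]/c[:,2],p['cy']+p['fy']*c[:,1]/c[:,2]]
def tri(p1,a,p2,b):
    o1,d1=ray(p1,a);o2,d2=ray(p2,b)
    out=[]
    for x,y in zip(d1,d2):
        s=np.linalg.lstsq(np.c_[x,-y],o2-o1,rcond=None)[0]
        out.append(((o1+s[0]*x)+(o2+s[1]*y))/2)
    return np.array(out)
def toolstep(target_p,target_R=None):
    "shift in current tool axes (measured) and rotvec deg"
    o=manip.get_obs(); r=R.from_quat(o['ee_rot'])
    s=r.inv().apply(np.asarray(target_p)-o['position'])
    rv=(r.inv()*target_R).as_rotvec(degrees=True) if target_R is not None else None
    return s,rv
E
python3 - <<'E'
from h import *
im=cv2.imread('pics/top0.png')
cv2.imwrite('pics/top0c.png',cv2.resize(im[165:262,195:405],None,fx=3.8,fy=3.8,interpolation=cv2.INTER_CUBIC))
p=cams.camera_params('top')
print(onz(p,[[345,222],[297,252],[392,254],[387,242],[200,255],[284,257],[285,200],[203,198]],0.014).round(3))
g=cv2.cvtColor(im,cv2.COLOR_BGR2GRAY)
print(np.round(onz(p,[[640,145],[0,145],[350,133],[350,145]],0.0),3), )
E
```

```text
[[ 0.53  -0.117  0.014]
 [ 0.407  0.079  0.014]
 [ 0.4   -0.305  0.014]
 [ 0.448 -0.287  0.014]
 [ 0.395  0.471  0.014]
 [ 0.387  0.131  0.014]
 [ 0.622  0.132  0.014]
 [ 0.631  0.474  0.014]]
[[ 0.868 -1.397  0.   ]
 [ 0.868  1.371  0.   ]
 [ 0.923 -0.144  0.   ]
 [ 0.868 -0.143  0.   ]]
```

View pics/top0c.png

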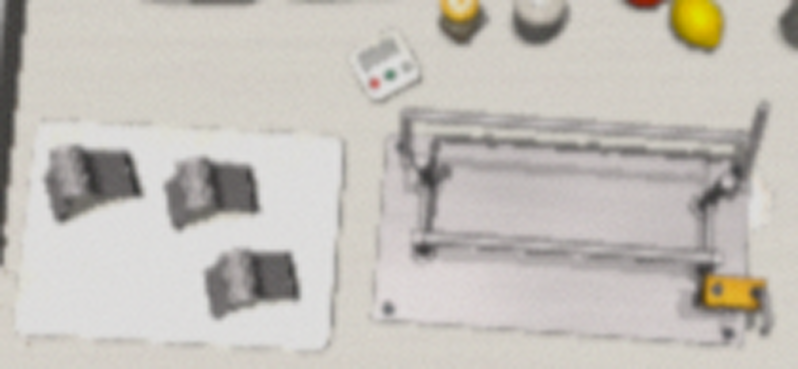

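```bash
python3 - <<'E'
from h import *
p=cams.camera_params('top')
c=np.array([[72,170],[197,183],[238,275]])/3.8+[195,165]
print('tongs',onz(p,c,.124).round(3))
c=np.array([[423,238],[702,256]])/3.8+[195,165]
a=onz(p,c,.125);print('rail',a.round(3),a.mean(0).round(3),np.degrees(np.arctan2(-(a[0]-a[1])[0],(a[0]-a[1])[1])))
c=np.array([[738,293]])/3.8+[195,165]
print('lock',onz(p,c,.157).round(3))
# target yaw
T=R.from_matrix(np.array([[0,1,0],[1,0,0],[0,0,-1.]]).T)
for t in ([.5,-.3,.4],[.5,.3,.4]): print(toolstep(t))
E
```

```text
tongs [[0.562 0.393 0.124]
 [0.549 0.266 0.124]
 [0.456 0.222 0.124]]
rail [[ 0.493  0.037  0.125]
 [ 0.475 -0.241  0.125]] [ 0.484 -0.102  0.125] -3.6974492078807115
lock [[ 0.435 -0.271  0.157]]
(array([-0.2052981 , -0.40489524, -0.1690811 ]), None)
(array([-0.78469349, -0.5607818 , -0.1684759 ]), None)
```

>>> move_arm(moves=[[0,0,-80,-0.2,-0.4,-0.17,0.085],[0,0,-80,-0.2,-0.4,-0.17,0.085],[0,0,-80,-0.2,-0.4,-0.17,0.085],[0,0,-80,-0.2,-0.4,-0.17,0.085],[0,0,-80,-0.2,-0.4,-0.17,0.085],[0,0,-80,-0.2,-0.4,-0.17,0.085],[0,0,-80,-0.2,-0.4,-0.17,0.085],[0,0,-80,-0.2,-0.4,-0.17,0.085],[0,0,-80,-0.2,-0.4,-0.17,0.085],[0,0,-80,-0.2,-0.4,-0.17,0.085]])

```text
clock: 1.15
position: [0.4993, -0.3029, 0.4026]
ee_rot: [0.999, 0.049, 0.001, -0.0]
ft_force: [0.4, -0.5, 0.6]
grip_width: 0.998
```

>>> move_arm(moves=[[0,0,0,0.01,-0.13,0,0.085],[0,0,0,0.01,-0.13,0,0.085],[0,0,0,0.01,-0.13,0,0.085],[0,0,0,0.01,-0.13,0,0.085],[0,0,0,0.01,-0.13,0,0.085],[0,0,0,0.01,-0.13,0,0.085]])

```text
clock: 1.75
position: [0.4949, -0.1776, 0.401]
ee_rot: [0.999, 0.043, -0.0, 0.0]
ft_force: [-0.5, 0.1, 1.1]
grip_width: 0.999
```

```bash
cat > snap.py <<'E'
from h import *
import sys,pickle
n=sys.argv[1]
p=cams.camera_params('wrist'); im=cams.camera('wrist')[:,:,::-1].copy()
pickle.dump(p,open(f'pics/{n}.pkl','wb')); cv2.imwrite(f'pics/{n}.png',im)
E
python3 snap.py w1
```

>>> move_arm(moves=[[0,0,-84,0.02,-0.45,0,0.085],[0,0,-84,0.02,-0.45,0,0.085],[0,0,-84,0.02,-0.45,0,0.085],[0,0,-84,0.02,-0.45,0,0.085],[0,0,-84,0.02,-0.45,0,0.085],[0,0,-84,0.02,-0.45,0,0.085],[0,0,-84,0.02,-0.45,0,0.085],[0,0,-84,0.02,-0.45,0,0.085],[0,0,-84,0.02,-0.45,0,0.085],[0,0,-84,0.02,-0.45,0,0.085]])

```text
clock: 2.8
position: [0.473, 0.2802, 0.4005]
ee_rot: [0.708, 0.707, 0.0, -0.002]
ft_force: [-1.4, 0.3, -0.4]
grip_width: 0.998
```

```bash
sleep 0; python3 snap.py w2
```

```text
(no output)
```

View pics/w1.png

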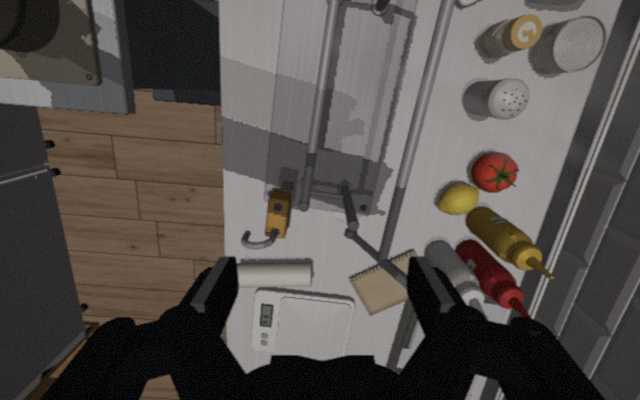

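View pics/w2.png

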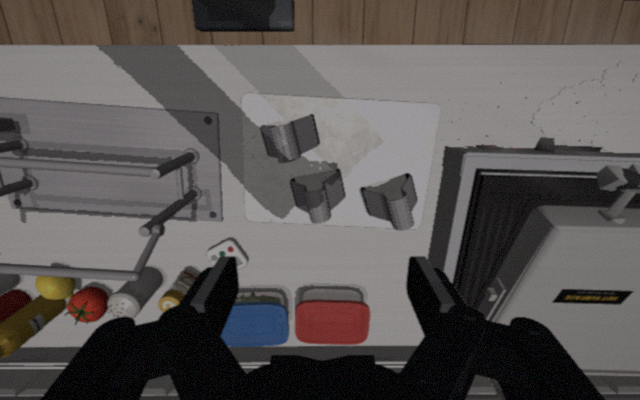

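w1 shows the rail from (305,205) to (333,0), the padlock top at (279,205), and the shackle toe to the front at (245,240). w2 shows tongs at (288,140), (317,195) and (390,205).

```bash
python3 - <<'E'
from h import *
im=cv2.imread('pics/w2.png')[100:240,245:425]
a=cv2.convertScaleAbs(cv2.resize(im,None,fx=4.4,fy=4.2,interpolation=cv2.INTER_CUBIC),alpha=1.3,beta=10)
cv2.imwrite('pics/w2c.png',a)
E
```

```text
(no output)
```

View pics/w2c.png

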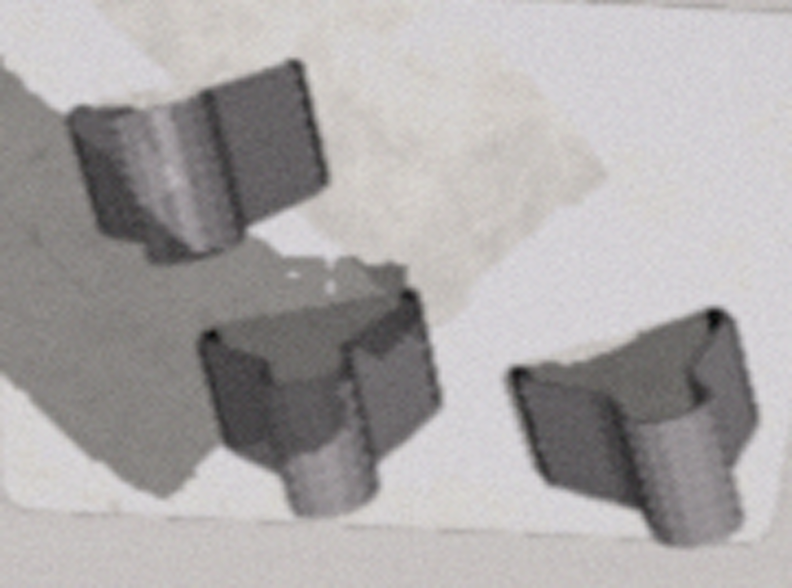

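```bash
python3 - <<'E'
from h import *
import pickle
p=pickle.load(open('pics/w2.pkl','rb')); print(p['xyz'].round(3), -R.from_quat(p['rotation']).apply([0,0,1]))
for n,f,b in [('A',(197,245),(162,102)),('B',(333,505),(308,370)),('C',(698,535),(665,412))]:
    c=np.array([f,b])/[4.4,4.2]+[245,100]
    q=onz(p,c,.124); d=q[0]-q[1]
    print(n,q.mean(0).round(4),'len',np.linalg.norm(d).round(4),'strip dir deg',np.degrees(np.arctan2(d[1],d[0])).round(1))
p=pickle.load(open('pics/w1.pkl','rb'))
q=onz(p,[[305,205],[333,0]],.132); d=q[1]-q[0]; print('rail',q.round(3),np.degrees(np.arctan2(-d[0],d[1])))
print('lock',onz(p,[[279,200]],.157))
E
```

```text
[0.386 0.28  0.543] [ 0.32647014  0.00219518 -0.94520497]
A [0.4503 0.231  0.124 ] len 0.0479 strip dir deg 10.9
B [0.5436 0.2748 0.124 ] len 0.0518 strip dir deg 9.0
C [0.5577 0.3984 0.124 ] len 0.05 strip dir deg 17.7
rail [[ 0.474 -0.251  0.132]
 [ 0.489  0.01   0.132]] -3.424269090463348
lock [[ 0.43841557 -0.23710446  0.157     ]]
```

>>> move_arm(moves=[[0,0,-12,-0.05,-0.021,0.05,0.08],[0,0,-12,-0.05,-0.021,0.1,0.08],[0,0,-12,-0.05,-0.021,0.15,0.08],[0,0,-12,-0.05,-0.021,0.2,0.08],[0,0,-12,-0.05,-0.021,0.24,0.08],[0,0,-12,-0.05,-0.021,0.27,0.08],[0,0,-12,-0.05,-0.021,0.29,0.08],[0,0,-12,-0.05,-0.021,0.305,0.08],[0,0,-12,-0.05,-0.021,0.313,0.08],[0,0,-12,-0.05,-0.021,0.313,0.08]])

```text
clock: 3.85
position: [0.454, 0.2236, 0.088]
ee_rot: [0.636, 0.771, -0.0, -0.0]
ft_force: [0.0, 0.7, 0.6]
grip_width: 0.935
```

```bash
python3 snap.py w3
```

```text
(no output)
```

View pics/w3.png

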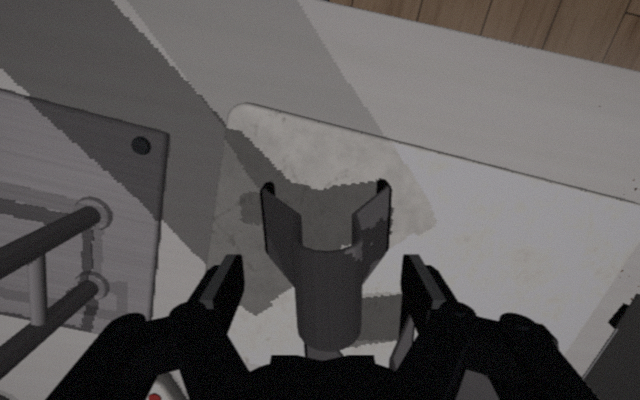

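The tongs sit squarely between the fingers, with the fold at (330,300). I'll grip and lift.

>>> move_arm(moves=[[0,0,0,0,0,0,0.02],[0,0,0,0,0,0,0.02],[0,0,0,0,0,0,0.02],[0,0,0,0,0,0,0.02],[0,0,0,0,0,0,0.02],[0,0,0,0,0,0,0.02]], grip_force=60)

```text
clock: 4.5
position: [0.4541, 0.2245, 0.0889]
ee_rot: [0.636, 0.772, 0.0, 0.0]
ft_force: [-0.9, -0.6, 6.8]
grip_width: 0.37
```

>>> move_arm(moves=[[0,0,0,0,0,-0.03,0.02],[0,0,0,0,0,-0.07,0.02],[0,0,0,0,0,-0.11,0.02],[0,0,0,0,0,-0.15,0.02],[0,0,0,0,0,-0.19,0.02],[0,0,0,0,0,-0.21,0.02],[0,0,0,0,0,-0.21,0.02]])

```text
clock: 5.2
position: [0.4545, 0.2249, 0.3009]
ee_rot: [0.636, 0.772, 0.002, 0.001]
ft_force: [0.0, -0.6, -2.1]
grip_width: 0.372
```

```bash
cat > plan.py <<'E'
from h import *
import sys
# target x y z yaw(deg)
a=list(map(float,sys.argv[1:5]))
c,s=np.cos(np.radians(a[3])),np.sin(np.radians(a[3]))
M=R.from_matrix(np.array([[c,s,0],[s,-c,0],[0,0,-1]]))
s,r=toolstep(a[:3],M); print('turn',r.round(1),'shift',s.round(4)); o=manip.get_obs(); print(o['position'].round(4),o['grip_width']*.0854,o['joint_pos'].round(2),o['ft_force'].round(1))
E
python3 plan.py .483 -.17 .30 -3.5;python3 plan.py .483 -.17 .098 -3.5; sed -n 3p /dev/null
```

```text
turn [  0.2  -0.2 104.6] shift [-0.3931 -0.0477  0.0006]
[0.4545 0.2249 0.3009] 0.031800151049289314 [ 0.44  0.14 -1.07  1.62  0.13  1.45  1.12] [ 0.  -0.6 -2.1]
turn [  0.2  -0.2 104.6] shift [-0.3931 -0.0486  0.2026]
[0.4545 0.2249 0.3009] 0.031800151049289314 [ 0.44  0.14 -1.07  1.62  0.13  1.45  1.12] [ 0.  -0.6 -2.1]
```

>>> move_arm(moves=[[0,0,52,-0.2,-0.024,-0.01,0.02],[0,0,52,-0.2,-0.024,-0.01,0.02],[0,0,52,-0.2,-0.024,-0.01,0.02],[0,0,52,-0.2,-0.024,-0.01,0.02],[0,0,52,-0.2,-0.024,-0.01,0.02],[0,0,52,-0.2,-0.024,-0.01,0.02],[0,0,104.6,-0.384,-0.047,-0.01,0.02],[0,0,104.6,-0.384,-0.047,-0.01,0.02],[0,0,104.6,-0.384,-0.047,-0.01,0.02],[0,0,104.6,-0.384,-0.047,-0.01,0.02]])

```text
clock: 6.2
position: [0.48, -0.1654, 0.3065]
ee_rot: [0.992, 0.127, -0.001, -0.0]
ft_force: [-0.2, 0.3, -0.4]
grip_width: 0.371
```

```bash
python3 plan.py .4795 -.16 .25 -3.5
```

```text
turn [-0.   0.1 18.1] shift [ 0.001  -0.0053  0.0565]
[ 0.48   -0.1654  0.3065] 0.03169558692778518 [ 0.89  0.09 -0.68  1.61  0.06  1.46  0.46] [-0.2  0.3 -0.4]
```

>>> move_arm(moves=[[0,0,18,0.001,-0.005,0.02,0.02],[0,0,18,0.001,-0.005,0.04,0.02],[0,0,18,0.001,-0.005,0.056,0.02],[0,0,18,0.001,-0.005,0.056,0.02],[0,0,18,0.001,-0.005,0.056,0.02]])

```text
clock: 6.7
position: [0.4804, -0.1565, 0.2518]
ee_rot: [1.0, -0.025, -0.001, -0.0]
ft_force: [-0.7, -0.1, -0.3]
grip_width: 0.376
```

```bash
python3 snap.py w4;  python3 plan.py .4795 -.16 .0975 -3.5
```

```text
turn [0.  0.  0.7] shift [-0.0012  0.0035  0.155 ]
[ 0.4809 -0.1565  0.2525] 0.0317581554376406 [ 0.86  0.11 -0.68  1.71  0.07  1.35  0.12] [ 0.3 -0.  -1.8]
```

View pics/w4.png

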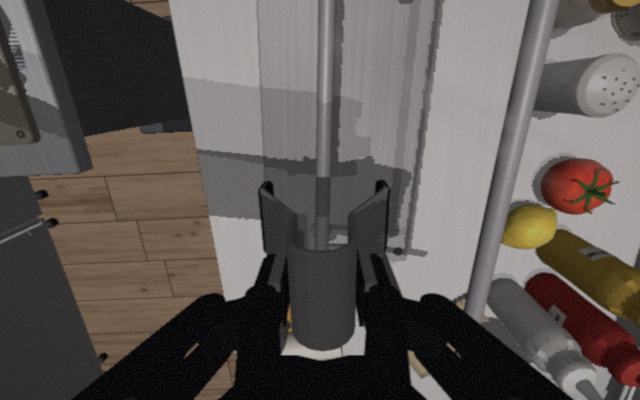

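```bash
python3 - <<'E'
from h import *
import pickle
im=cv2.imread('pics/w4.png',0).astype(int); p=pickle.load(open('pics/w4.pkl','rb'))
im=cv2.GaussianBlur(im.astype(np.uint8),(1,9),0).astype(int)
for v in (60,120,200): print(v,im[v,306:344])
print(onz(p,[[326,60],[325,120],[322,200]],.128).round(4))
E
```

```text
60 [146 146 145 144 143 142 144 148 148 149 143 122  95  99 110 118 125 138
 154 169 166 148 129 119 112 106  94  82  78  82  84  85  87  84  84  90
 113 136]
120 [120 121 121 121 122 123 124 125 123 122 106  87  90  97 105 111 122 131
 135 129 116 106  98  94  85  74  65  62  64  64  64  64  69  97 120 125
 125 124]
200 [81 81 80 82 81 82 83 80 74 62 53 54 58 59 60 60 60 60 59 58 58 57 53 56
 70 77 82 78 80 80 80 82 81 81 81 80 79 79]
[[ 0.4866 -0.047   0.128 ]
 [ 0.4836 -0.0943  0.128 ]
 [ 0.4773 -0.1674  0.128 ]]
```

>>> move_arm(moves=[[0,0,0.7,-0.002,0.003,0.02,0.02],[0,0,0.7,-0.002,0.003,0.05,0.02],[0,0,0.7,-0.002,0.003,0.08,0.02],[0,0,0.7,-0.002,0.003,0.105,0.02],[0,0,0.7,-0.002,0.003,0.125,0.02],[0,0,0.7,-0.002,0.003,0.14,0.02],[0,0,0.7,-0.002,0.003,0.148,0.02],[0,0,0.7,-0.002,0.003,0.152,0.02],[0,0,0.7,-0.002,0.003,0.152,0.02]])

```text
clock: 7.65
position: [0.4792, -0.1596, 0.1009]
ee_rot: [1.0, -0.031, 0.0, 0.0]
ft_force: [0.7, -0.5, -0.1]
grip_width: 0.374
```

>>> move_arm(moves=[[0,0,0,0,0,0.001,0.02],[0,0,0,0,0,0.001,0.06],[0,0,0,0,0,0.001,0.06],[0,0,0,0,0,0.001,0.06],[0,0,0,0,0,-0.02,0.06],[0,0,0,0,0,-0.05,0.06],[0,0,0,0,0,-0.09,0.06],[0,0,0,0,0,-0.13,0.06],[0,0,0,0,0,-0.17,0.06],[0,0,0,0,0,-0.2,0.06]])

```text
clock: 8.65
position: [0.479, -0.1594, 0.3032]
ee_rot: [1.0, -0.031, 0.001, 0.001]
ft_force: [-0.1, 0.7, -0.5]
grip_width: 0.703
```

```bash
python3 snap.py w5;  python3 plan.py .544 .272 .30 100
```

```text
turn [ 5.000e-01 -1.000e-01 -1.036e+02] shift [ 0.0365 -0.4348  0.0063]
[ 0.4804 -0.1597  0.3074] 0.05991012746889705 [ 0.88  0.08 -0.68  1.62  0.05  1.45  0.13] [ 0.2 -1.5  3.6]
```

View pics/w5.png

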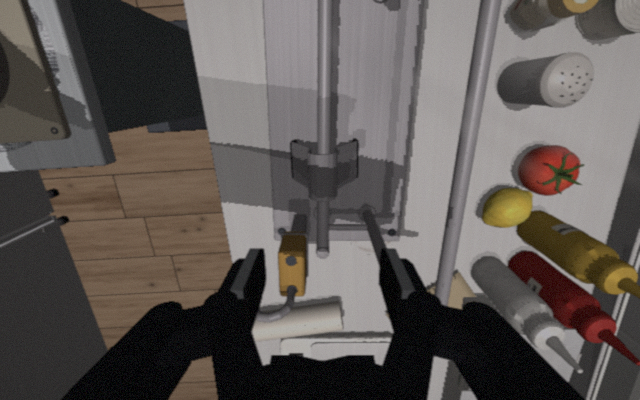

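The first pair hangs astride the rail at (322,170). On to B.

>>> move_arm(moves=[[0,0,-60,0.02,-0.24,0,0.08],[0,0,-60,0.02,-0.24,0,0.08],[0,0,-60,0.02,-0.24,0,0.08],[0,0,-60,0.02,-0.24,0,0.08],[0,0,-60,0.02,-0.24,0,0.08],[0,0,-60,0.02,-0.24,0,0.08],[0,0,-105,0.035,-0.41,0.01,0.08],[0,0,-105,0.035,-0.41,0.01,0.08],[0,0,-105,0.035,-0.41,0.01,0.08],[0,0,-105,0.035,-0.41,0.01,0.08]])

```text
clock: 9.7
position: [0.538, 0.2524, 0.2897]
ee_rot: [0.749, 0.662, 0.0, -0.001]
ft_force: [-0.5, -0.4, -0.3]
grip_width: 0.936
```

>>> move_arm(moves=[[0,0,-18,0.02,0,0,0.08],[0,0,-18,0.02,0,0,0.08],[0,0,-18,0.02,0,0,0.08]])

```text
clock: 10.0
position: [0.5417, 0.2681, 0.2898]
ee_rot: [0.639, 0.769, -0.0, -0.001]
ft_force: [0.2, -0.1, 0.3]
grip_width: 0.94
```

```bash
python3 snap.py w6;  python3 plan.py .544 .272 .088 102; python3 - <<'E'
from h import *
import pickle
im=cv2.imread('pics/w6.png'); p=pickle.load(open('pics/w6.pkl','rb'))
print('expect B',proj(p,[[.5436,.2748,.124]]).round(), 'C',proj(p,[[.5577,.3984,.124]]).round())
E
```

```text
turn [-0.  -0.  -1.7] shift [0.0042 0.003  0.2019]
[0.5419 0.2673 0.2899] 0.0800174678986762 [ 0.26  0.47 -1.11  1.38  0.42  1.54  0.94] [-0.2 -0.5 -0.5]
expect B [[327. 181.]] C [[434. 213.]]
```

View pics/w6.png

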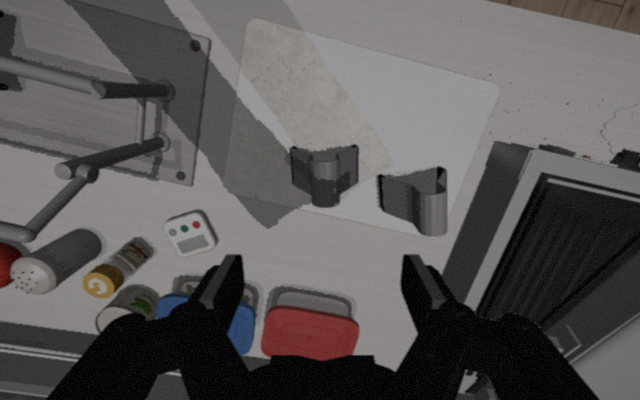

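B and C are where I expected, at (326,180) and (432,205). Descending on B.

>>> move_arm(moves=[[0,0,0,0.005,0.003,0.05,0.08],[0,0,0,0.005,0.003,0.1,0.08],[0,0,0,0.005,0.003,0.14,0.08],[0,0,0,0.005,0.003,0.17,0.08],[0,0,0,0.005,0.003,0.19,0.08],[0,0,0,0.005,0.003,0.2,0.08],[0,0,0,0.005,0.003,0.202,0.06],[0,0,0,0.005,0.003,0.202,0.02],[0,0,0,0.005,0.003,0.202,0.02],[0,0,0,0.005,0.003,0.202,0.02]])

```text
clock: 11.05
position: [0.5446, 0.2731, 0.0898]
ee_rot: [0.641, 0.768, 0.001, 0.001]
ft_force: [-3.2, -1.0, 6.3]
grip_width: 0.373
```

>>> move_arm(moves=[[0,0,0,0,0,0,0.02],[0,0,0,0,0,0,0.02],[0,0,0,0,0,-0.03,0.02],[0,0,0,0,0,-0.07,0.02],[0,0,0,0,0,-0.11,0.02],[0,0,0,0,0,-0.15,0.02],[0,0,0,0,0,-0.19,0.02],[0,0,0,0,0,-0.22,0.02],[0,0,0,0,0,-0.22,0.02]])

```text
clock: 11.95
position: [0.5446, 0.2743, 0.3131]
ee_rot: [0.64, 0.768, 0.003, 0.001]
ft_force: [0.5, -0.0, -1.0]
grip_width: 0.365
```

```bash
python3 plan.py .483 -.1 .31 -3.5
```

```text
turn [ 1.000e-01 -4.000e-01  1.039e+02] shift [-0.3571 -0.1279  0.0016]
[0.5446 0.2743 0.3131] 0.031160403303470145 [ 0.24  0.47 -1.11  1.33  0.42  1.58  0.93] [ 0.5 -0.  -1. ]
```

>>> move_arm(moves=[[0,0,52,-0.18,-0.064,0,0.02],[0,0,52,-0.18,-0.064,0,0.02],[0,0,52,-0.18,-0.064,0,0.02],[0,0,52,-0.18,-0.064,0,0.02],[0,0,52,-0.18,-0.064,0,0.02],[0,0,52,-0.18,-0.064,0,0.02],[0,0,104,-0.357,-0.128,0,0.02],[0,0,104,-0.357,-0.128,0,0.02],[0,0,104,-0.357,-0.128,0,0.02],[0,0,104,-0.357,-0.128,0,0.02]])

```text
clock: 12.95
position: [0.4809, -0.1046, 0.3078]
ee_rot: [0.993, 0.121, -0.0, 0.0]
ft_force: [-0.3, 0.4, -1.7]
grip_width: 0.372
```

>>> move_arm(moves=[[0,0,18,0,0,0.03,0.02],[0,0,18,0,0,0.06,0.02],[0,0,18,0,0,0.06,0.02],[0,0,18,0,0,0.06,0.02]])

```text
clock: 13.35
position: [0.482, -0.1011, 0.2486]
ee_rot: [1.0, -0.029, -0.0, -0.0]
ft_force: [0.0, 0.1, -1.2]
grip_width: 0.371
```

```bash
python3 snap.py w7;  python3 plan.py .4823 -.0985 .1005 -3.6
```

```text
turn [ 0.  -0.1  0.3] shift [-0.0006 -0.0026  0.1489]
[ 0.4826 -0.101   0.2494] 0.03197933308736399 [ 0.9   0.09 -0.82  1.74  0.07  1.34  0.01] [ 0.2  0.1 -1.2]
```

View pics/w7.png

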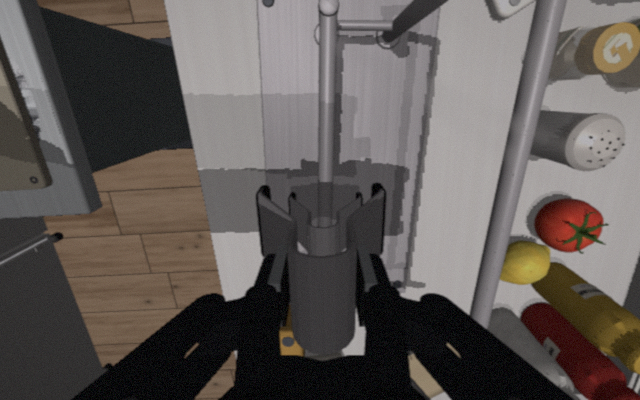

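```bash
python3 - <<'E'
from h import *
import pickle
p=pickle.load(open('pics/w7.pkl','rb'))
print(onz(p,[[324,223],[328,6],[325,180],[327,100]],.133).round(4))
p=pickle.load(open('pics/w5.pkl','rb'))
print(onz(p,[[321,151],[322,196],[322,250]],.135).round(4))
E
```

```text
[[ 0.4796 -0.1322  0.133 ]
 [ 0.4926  0.0441  0.133 ]
 [ 0.4829 -0.0903  0.133 ]
 [ 0.4883 -0.0225  0.133 ]]
[[ 0.4776 -0.1325  0.135 ]
 [ 0.4755 -0.182   0.135 ]
 [ 0.4713 -0.2487  0.135 ]]
```

>>> move_arm(moves=[[0,0,0.3,0,-0.004,0.02,0.02],[0,0,0.3,0,-0.004,0.05,0.02],[0,0,0.3,0,-0.004,0.08,0.02],[0,0,0.3,0,-0.004,0.105,0.02],[0,0,0.3,0,-0.004,0.125,0.02],[0,0,0.3,0,-0.004,0.138,0.02],[0,0,0.3,0,-0.004,0.146,0.02],[0,0,0.3,0,-0.004,0.148,0.02],[0,0,0.3,0,-0.004,0.148,0.02]])

```text
clock: 14.3
position: [0.4834, -0.0974, 0.1015]
ee_rot: [0.999, -0.033, 0.001, 0.0]
ft_force: [-0.4, -0.5, -1.0]
grip_width: 0.371
```

>>> move_arm(moves=[[0,0,0,0,0,0.001,0.02],[0,0,0,0,0,0.001,0.06],[0,0,0,0,0,0.001,0.06],[0,0,0,0,0,0.001,0.06],[0,0,0,0,0,-0.02,0.06],[0,0,0,0,0,-0.05,0.06],[0,0,0,0,0,-0.09,0.06],[0,0,0,0,0,-0.13,0.06],[0,0,0,0,0,-0.17,0.06],[0,0,0,0,0,-0.2,0.06]])

```text
clock: 15.3
position: [0.4828, -0.0972, 0.303]
ee_rot: [0.999, -0.034, 0.001, 0.0]
ft_force: [0.6, -1.0, -1.0]
grip_width: 0.702
```

```bash
python3 snap.py w8;  python3 plan.py .555 .395 .30 106
```

```text
turn [ 5.000e-01 -1.000e-01 -1.099e+02] shift [ 0.0373 -0.496   0.0063]
[ 0.4843 -0.0974  0.3071] 0.060074798797183415 [ 0.91  0.06 -0.83  1.64  0.04  1.45  0.01] [0.4 0.2 4.9]
```

>>> move_arm(moves=[[0,0,-60,0.02,-0.27,0,0.08],[0,0,-60,0.02,-0.27,0,0.08],[0,0,-60,0.02,-0.27,0,0.08],[0,0,-60,0.02,-0.27,0,0.08],[0,0,-60,0.02,-0.27,0,0.08],[0,0,-60,0.02,-0.27,0,0.08],[0,0,-110,0.037,-0.47,0.01,0.08],[0,0,-110,0.037,-0.47,0.01,0.08],[0,0,-110,0.037,-0.47,0.01,0.08],[0,0,-110,0.037,-0.47,0.01,0.08]])

```text
clock: 16.35
position: [0.5516, 0.3697, 0.2895]
ee_rot: [0.753, 0.658, -0.0, 0.0]
ft_force: [0.3, -0.9, 0.8]
grip_width: 0.94
```

>>> move_arm(moves=[[0,0,-24,0.025,0,0,0.08],[0,0,-24,0.025,0,0,0.08],[0,0,-24,0.025,0,0,0.08],[0,0,-24,0.025,0,0,0.08]])

```text
clock: 16.75
position: [0.5545, 0.3931, 0.2896]
ee_rot: [0.6, 0.8, -0.0, -0.0]
ft_force: [0.6, -0.3, -0.2]
grip_width: 0.939
```

```bash
python3 snap.py w9;  python3 plan.py .557 .397 .088 106; python3 - <<'E'
from h import *
import pickle
a=cv2.imread('pics/w8.png')[60:340,180:460]; b=cv2.imread('pics/w9.png')
p=pickle.load(open('pics/w9.pkl','rb'))
print('expect C',proj(p,[[.5577,.3984,.124]]).round())
cv2.imwrite('pics/w89.png',np.hstack([cv2.resize(a,(400,400)),b[:,130:530]]))
E
```

```text
turn [-0.  -0.  -0.1] shift [0.0033 0.0036 0.2019]
[0.5546 0.3929 0.2899] 0.0798561739710423 [-0.02  0.69 -1.17  1.15  0.63  1.66  0.82] [ 0.3 -0.9 -1. ]
expect C [[325. 183.]]
```

View pics/w89.png

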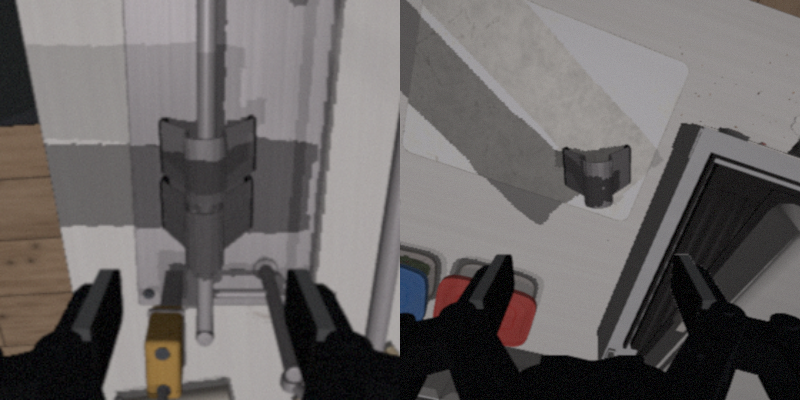

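```bash
python3 - <<'E'
from h import *
import pickle
p=pickle.load(open('pics/w9.pkl','rb'));q=pickle.load(open('pics/w2.pkl','rb'));r=pickle.load(open('pics/w6.pkl','rb'))
print(tri(p,[[412,125]],q,[[446,148]]),tri(r,[[493,143]],p,[[412,125]]))
E
```

```text
[[0.47706366 0.49575014 0.02548736]] [[0.47779229 0.49968545 0.01218813]]
```

>>> move_arm(moves=[[0,0,0,0.005,0.003,0.04,0.065],[0,0,0,0.005,0.003,0.08,0.065],[0,0,0,0.005,0.003,0.12,0.065],[0,0,0,0.005,0.003,0.155,0.065],[0,0,0,0.005,0.003,0.18,0.065],[0,0,0,0.005,0.003,0.195,0.065],[0,0,0,0.005,0.003,0.202,0.065],[0,0,0,0.005,0.003,0.202,0.02],[0,0,0,0.005,0.003,0.202,0.02],[0,0,0,0.005,0.003,0.202,0.02]])

```text
clock: 17.8
position: [0.5566, 0.3992, 0.0901]
ee_rot: [0.602, 0.799, 0.001, 0.0]
ft_force: [-0.5, 1.4, 2.8]
grip_width: 0.37
```

>>> move_arm(moves=[[0,0,0,0,0,0,0.02],[0,0,0,0,0,0,0.02],[0,0,0,0,0,-0.03,0.02],[0,0,0,0,0,-0.07,0.02],[0,0,0,0,0,-0.11,0.02],[0,0,0,0,0,-0.15,0.02],[0,0,0,0,0,-0.19,0.02],[0,0,0,0,0,-0.22,0.02],[0,0,0,0,0,-0.22,0.02]])

```text
clock: 18.7
position: [0.5561, 0.3998, 0.3133]
ee_rot: [0.601, 0.799, 0.003, 0.0]
ft_force: [-0.6, 1.1, -0.9]
grip_width: 0.377
```

```bash
python3 plan.py .485 -.032 .31 -3.5
```

```text
turn [ 1.000e-01 -4.000e-01  1.096e+02] shift [-0.3953 -0.1878  0.0012]
[0.5561 0.3998 0.3133] 0.032154692032976155 [-0.05  0.68 -1.17  1.1   0.63  1.7   0.83] [-0.6  1.1 -0.9]
```

>>> move_arm(moves=[[0,0,52,-0.2,-0.094,0,0.02],[0,0,52,-0.2,-0.094,0,0.02],[0,0,52,-0.2,-0.094,0,0.02],[0,0,52,-0.2,-0.094,0,0.02],[0,0,52,-0.2,-0.094,0,0.02],[0,0,52,-0.2,-0.094,0,0.02],[0,0,109,-0.395,-0.188,0,0.02],[0,0,109,-0.395,-0.188,0,0.02],[0,0,109,-0.395,-0.188,0,0.02],[0,0,109,-0.395,-0.188,0,0.02]])

```text
clock: 19.7
position: [0.4863, -0.0188, 0.3077]
ee_rot: [0.985, 0.171, -0.0, 0.0]
ft_force: [0.8, 0.1, -1.1]
grip_width: 0.376
```

>>> move_arm(moves=[[0,0,23,0,0,0.03,0.02],[0,0,23,0,0,0.06,0.02],[0,0,23,0,0,0.06,0.02],[0,0,23,0,0,0.06,0.02]])

```text
clock: 20.1
position: [0.4865, -0.017, 0.2472]
ee_rot: [1.0, -0.026, -0.001, -0.0]
ft_force: [-0.6, -0.0, -2.0]
grip_width: 0.376
```

```bash
python3 snap.py w10;  python3 plan.py .4865 -.033 .1005 -3.6
python3 - <<'E'
from h import *
import pickle
p=pickle.load(open('pics/w8.pkl','rb'))
s=280/400
print('hung edges y +/-',onz(p,np.array([[205,138],[205,190],[205,208],[203,275]])*s+[180,60],.135).round(4))
im=cv2.GaussianBlur(cv2.imread('pics/w10.png',0),(1,9),0).astype(int);p=pickle.load(open('pics/w10.pkl','rb'))
for v in (100,160): print(v,im[v,306:344],onz(p,[[325,v]],.128))
E
```

```text
turn [0.  0.  0.8] shift [0.0003 0.0162 0.1474]
[ 0.4871 -0.0168  0.2479] 0.03164822411595906 [ 0.93  0.11 -1.03  1.75  0.09  1.34 -0.17] [ 0.4  0.4 -0.7]
hung edges y +/- [[ 0.4838 -0.0764  0.135 ]
 [ 0.4811 -0.1165  0.135 ]
 [ 0.4801 -0.1312  0.135 ]
 [ 0.4746 -0.1898  0.135 ]]
100 [151 151 149 150 151 149 148 147 147 147 149 147 143 136 132 127 126 123
 122 122 124 128 126 128 125 124 124 123 130 137 140 141 142 141 139 138
 139 139] [[0.49055123 0.06159563 0.128     ]]
160 [119 132 141 141 136 133 130 131 139 145 149 150 142 126 101  88  94 103
 109 114 122 127 127 119 110 103  98  91  80  66  64  65  65  63  79 103
 123 125] [[0.48803808 0.01107023 0.128     ]]
```

>>> move_arm(moves=[[0,0,0.8,0,0.016,0.01,0.02],[0,0,0.8,0,0.016,0.03,0.02],[0,0,0.8,0,0.016,0.06,0.02],[0,0,0.8,0,0.016,0.09,0.02],[0,0,0.8,0,0.016,0.115,0.02],[0,0,0.8,0,0.016,0.132,0.02],[0,0,0.8,0,0.016,0.143,0.02],[0,0,0.8,0,0.016,0.147,0.02],[0,0,0.8,0,0.016,0.147,0.02]])

```text
clock: 21.05
position: [0.4875, -0.0334, 0.1019]
ee_rot: [0.999, -0.032, 0.001, 0.0]
ft_force: [0.3, -0.5, -1.3]
grip_width: 0.371
```

>>> move_arm(moves=[[0,0,0,0,0,0.001,0.02],[0,0,0,0,0,0.001,0.06],[0,0,0,0,0,0.001,0.06],[0,0,0,0,0,0.001,0.06],[0,0,0,0,0,-0.02,0.06],[0,0,0,0,0,-0.05,0.06],[0,0,0,0,0,-0.09,0.06],[0,0,0,0,0,-0.13,0.06],[0,0,0,0,0,-0.17,0.06],[0,0,0,0,0,-0.2,0.06]])

```text
clock: 22.05
position: [0.4868, -0.0327, 0.3039]
ee_rot: [0.999, -0.032, 0.001, 0.0]
ft_force: [0.2, 0.3, -0.9]
grip_width: 0.703
```

```bash
python3 snap.py w11;  python3 plan.py .66 -.1 .35 -3.6; python3 - <<'E'
from h import *
b=cams.camera('side')[:,:,::-1]; a=cv2.imread('pics/w11.png')
cv2.imwrite('pics/side11.png',b); cv2.imwrite('pics/top11.png',cams.camera('top')[:,:,::-1])
cv2.imwrite('pics/w11c.png',np.hstack([a[:,150:550],cv2.resize(b[105:265,280:440],(400,400),interpolation=cv2.INTER_CUBIC)]))
E
```

```text
turn [ 0.1 -0.4 -0.1] shift [ 0.1759  0.0564 -0.0409]
[ 0.4884 -0.0326  0.3078] 0.060040410150964584 [ 0.97  0.07 -1.03  1.65  0.06  1.45 -0.12] [ 1.1 -0.2  4.4]
```

View pics/w11c.png

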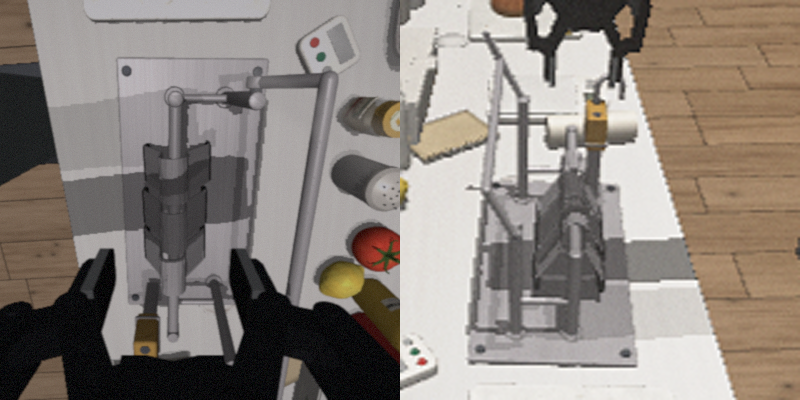

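All three hang side by side on the rail at (175,160–260). Next I need the guard bar, which runs from (330,80) to (293,300) in the left panel.

```bash
python3 - <<'E'
from h import *
import pickle
from scipy.optimize import brentq
im=cv2.imread('pics/w11.png',0).astype(int);p=pickle.load(open('pics/w11.pkl','rb'))
yaw=np.radians(-3.6); ex=np.array([np.cos(yaw),np.sin(yaw)]);ey=np.array([-ex[1],ex[0]])
mid=np.array([.4823,-.1025])
def solve(p,uv):
    o,d=ray(p,uv); d=d[0]
    def f(t):
        z=.167+.07*np.sin(t); P=o+d*(z-o[2])/d[2]; return (P[:2]-mid)@ex-(.07-.07*np.cos(t)),P
    t=brentq(lambda t:f(t)[0],1.2,2.6); P=f(t)[1]; return t,P,(P[:2]-mid)@ey
for v in (130,180,220):
    print(v,list(im[v,445:490]))
for uv in ([471,130],[463,180],[457,220]): print(solve(p,[uv]))
# cross-check: two wrist views
q=pickle.load(open('pics/w4.pkl','rb'))
E
```

```text
130 [np.int64(168), np.int64(167), np.int64(169), np.int64(169), np.int64(170), np.int64(168), np.int64(168), np.int64(167), np.int64(167), np.int64(166), np.int64(164), np.int64(162), np.int64(168), np.int64(164), np.int64(164), np.int64(149), np.int64(110), np.int64(85), np.int64(91), np.int64(102), np.int64(105), np.int64(110), np.int64(121), np.int64(122), np.int64(127), np.int64(142), np.int64(160), np.int64(154), np.int64(150), np.int64(141), np.int64(134), np.int64(127), np.int64(124), np.int64(121), np.int64(134), np.int64(153), np.int64(162), np.int64(162), np.int64(163), np.int64(161), np.int64(164), np.int64(161), np.int64(161), np.int64(165), np.int64(162)]
180 [np.int64(170), np.int64(171), np.int64(172), np.int64(171), np.int64(170), np.int64(167), np.int64(167), np.int64(150), np.int64(113), np.int64(70), np.int64(69), np.int64(87), np.int64(98), np.int64(103), np.int64(112), np.int64(115), np.int64(126), np.int64(140), np.int64(148), np.int64(150), np.int64(140), np.int64(132), np.int64(127), np.int64(121), np.int64(119), np.int64(127), np.int64(148), np.int64(163), n
[... 519 characters left out ...]
.int64(132), np.int64(152), np.int64(169), np.int64(168), np.int64(168), np.int64(168), np.int64(168), np.int64(171), np.int64(169), np.int64(170), np.int64(171), np.int64(170), np.int64(168), np.int64(167), np.int64(168), np.int64(171), np.int64(167), np.int64(168), np.int64(169), np.int64(168), np.int64(171), np.int64(169), np.int64(169), np.int64(168), np.int64(170), np.int64(165), np.int64(169)]
(2.090306271211143, array([0.59494542, 0.019673  , 0.22776438]), np.float64(0.12900498538142194))
(2.08967605651662, array([ 0.59257005, -0.01747243,  0.22778627]), np.float64(0.0917836996784065))
(2.096414294290223, array([ 0.59090013, -0.05052571,  0.22755098]), np.float64(0.05869079250774709))
```

```bash
python3 plan.py .5856 -.109 .30 -3.6;
```

```text
turn [ 0.1 -0.2 -0.1] shift [0.1029 0.0697 0.0033]
[ 0.4874 -0.0329  0.3029] 0.05977586466678822 [ 0.97  0.07 -1.03  1.65  0.06  1.45 -0.12] [-0.5  0.4 -0.4]
```

>>> move_arm(moves=[[0,0,0,0.04,0.03,0,0.06],[0,0,0,0.08,0.05,0,0.06],[0,0,0,0.102,0.07,0,0.06],[0,0,0,0.102,0.07,0.003,0.06],[0,0,0,0.102,0.07,0.003,0.06]])

```text
clock: 22.7
position: [0.5835, -0.109, 0.2962]
ee_rot: [0.999, -0.032, -0.001, -0.001]
ft_force: [-1.3, 0.7, -0.3]
grip_width: 0.704
```

```bash
python3 snap.py w12; python3 plan.py .5856 -.109 .216 -3.6; python3 - <<'E'
from h import *
import pickle
p=pickle.load(open('pics/w12.pkl','rb'))
print(proj(p,[[.5856,-.109,.228],[.59,-.04,.228]]))
E
```

```text
turn [-0.1  0.1 -0. ] shift [0.0025 0.0006 0.0812]
[ 0.5833 -0.1083  0.2972] 0.05968888914152021 [ 0.85  0.39 -0.98  1.4   0.32  1.52 -0.17] [-0.4  1.  -0.2]
[[328.17855274 211.05998963]
 [328.77241184 116.6954838 ]]
```

View pics/w12.png

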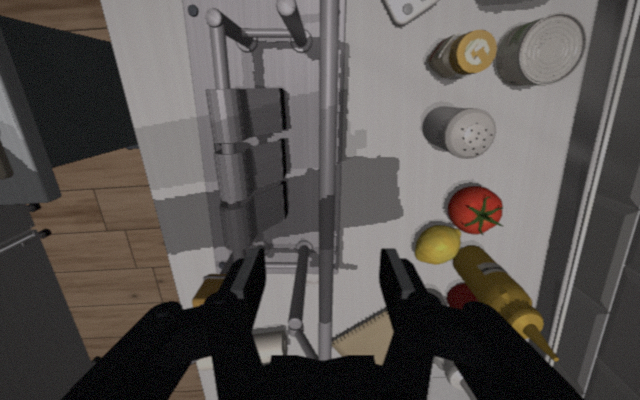

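The bar is at u≈326, midway between the fingers, so I can descend and grip it.

>>> move_arm(moves=[[0,0,0,0.001,0,0.03,0.06],[0,0,0,0.001,0,0.06,0.06],[0,0,0,0.001,0,0.075,0.06],[0,0,0,0.001,0,0.081,0.06],[0,0,0,0.001,0,0.081,0.02],[0,0,0,0.001,0,0.081,0.005],[0,0,0,0.001,0,0.081,0.005],[0,0,0,0.001,0,0.081,0.005],[0,0,0,0.001,0,0.081,0.005],[0,0,0,0.001,0,0.081,0.005]], grip_force=30)

```text
clock: 23.75
position: [0.5858, -0.1093, 0.2187]
ee_rot: [0.999, -0.032, 0.001, 0.0]
ft_force: [2.2, 0.5, 6.7]
grip_width: 0.127
```

```bash
cat > arc.py <<'E'
from h import *
import sys
o=manip.get_obs(); print(o['position'],o['grip_width']*.0854,o['ft_force'].round(1))
yaw=np.radians(-3.6); ex=np.array([np.cos(yaw),np.sin(yaw)])
xr=(o['position'][:2]-[.4823,-.1025])@ex; t0=np.arccos((.07-xr)/.07) if len(sys.argv)<2 else float(sys.argv[1]); print('xr',xr,'theta',t0)
ts=np.linspace(t0,0,21)[1:]
for t in ts: print(round(t,2),(-.07*np.cos(t)+.07*np.cos(t0)).round(4),(-(.07*np.sin(t)-.07*np.sin(t0))).round(4))
E
python3 arc.py
```

```text
[ 0.58582616 -0.10927594  0.21874497] 0.010852545489170513 [2.2 0.5 6.7]
xr 0.10374734148730237 theta 2.073851973369802
1.97 -0.0065 -0.0032
1.87 -0.0134 -0.0056
1.76 -0.0204 -0.0074
1.66 -0.0276 -0.0084
1.56 -0.0348 -0.0087
1.45 -0.0421 -0.0082
1.35 -0.0492 -0.0069
1.24 -0.0562 -0.005
1.14 -0.0629 -0.0023
1.04 -0.0694 0.0011
0.93 -0.0754 0.0051
0.83 -0.081 0.0097
0.73 -0.0861 0.0149
0.62 -0.0906 0.0205
0.52 -0.0945 0.0266
0.41 -0.0978 0.0331
0.31 -0.1004 0.0399
0.21 -0.1022 0.0469
0.1 -0.1034 0.0541
0.0 -0.1037 0.0613
```

>>> move_arm(moves=[[0,0,0,-0.0065,0,-0.003,0.005],[0,0,0,-0.0135,0,-0.0055,0.005],[0,0,0,-0.0205,0,-0.0075,0.005],[0,0,0,-0.0275,0,-0.0085,0.005],[0,0,0,-0.035,0,-0.0085,0.005],[0,0,0,-0.042,0,-0.008,0.005],[0,0,0,-0.049,0,-0.007,0.005],[0,0,0,-0.056,0,-0.005,0.005],[0,0,0,-0.063,0,-0.0025,0.005],[0,0,0,-0.0695,0,0.001,0.005]])

```text
clock: 24.75
position: [0.5169, -0.1045, 0.2178]
ee_rot: [0.999, -0.032, 0.002, 0.0]
ft_force: [4.4, 0.3, 4.2]
grip_width: 0.128
```

```bash
python3 arc.py 1.04 | head -3
```

```text
[ 0.51690914 -0.10453483  0.21779269] 0.010902403578338082 [4.4 0.3 4.2]
xr 0.03466861739601923 theta 1.04
0.99 -0.0031 0.0019
```

>>> move_arm(moves=[[0,0,0,-0.006,0,0.004,0.005],[0,0,0,-0.0115,0,0.0085,0.005],[0,0,0,-0.0165,0,0.014,0.005],[0,0,0,-0.021,0,0.0195,0.005],[0,0,0,-0.025,0,0.0255,0.005],[0,0,0,-0.0285,0,0.032,0.005],[0,0,0,-0.031,0,0.039,0.005],[0,0,0,-0.033,0,0.046,0.005],[0,0,0,-0.034,0,0.053,0.005],[0,0,0,-0.0345,0,0.061,0.005]])

```text
clock: 25.75
position: [0.4847, -0.1027, 0.1587]
ee_rot: [0.999, -0.032, 0.004, 0.001]
ft_force: [-2.0, 1.3, 49.3]
grip_width: 0.124
```

>>> move_arm(moves=[[0,0,0,0,0,0.001,0.005],[0,0,0,0,0,0.002,0.005],[0,0,0,0,0,0.003,0.005],[0,0,0,0,0,0.003,0.005]])

```text
clock: 26.15
position: [0.4847, -0.1028, 0.1576]
ee_rot: [0.999, -0.032, 0.004, 0.002]
ft_force: [-6.7, 2.8, 53.1]
grip_width: 0.122
```

The force is steady at about 50 N on the stop, so the guard is down. I'll release it and go to look at the padlock.

>>> move_arm(moves=[[0,0,0,0,0,0,0.05],[0,0,0,0,0,0,0.05],[0,0,0,0,0,0,0.05],[0,0,0,0,0,-0.03,0.05],[0,0,0,0,0,-0.07,0.05],[0,0,0,0,0,-0.11,0.05],[0,0,0,0,0,-0.15,0.05],[0,0,0,0,0,-0.15,0.05]])

```text
clock: 26.95
position: [0.4826, -0.1027, 0.3064]
ee_rot: [0.999, -0.032, 0.003, 0.001]
ft_force: [1.0, 0.4, -0.1]
grip_width: 0.584
```

```bash
python3 plan.py .42 -.27 .31 86
```

```text
turn [  0.3  -0.1 -89.7] shift [-0.0516  0.171  -0.0036]
[ 0.4826 -0.1027  0.3064] 0.049914702061736406 [ 1.12  0.08 -1.04  1.64  0.08  1.46  0.01] [ 1.   0.4 -0.1]
```

>>> move_arm(moves=[[0,0,-45,-0.025,0.085,-0.003,0.04],[0,0,-45,-0.025,0.085,-0.003,0.04],[0,0,-45,-0.025,0.085,-0.003,0.04],[0,0,-45,-0.025,0.085,-0.003,0.04],[0,0,-45,-0.025,0.085,-0.003,0.04],[0,0,-45,-0.025,0.085,-0.003,0.04],[0,0,-90,-0.052,0.171,-0.003,0.04],[0,0,-90,-0.052,0.171,-0.003,0.04],[0,0,-90,-0.052,0.171,-0.003,0.04],[0,0,-90,-0.052,0.171,-0.003,0.04]])

```text
clock: 27.95
position: [0.4166, -0.2714, 0.3037]
ee_rot: [0.796, 0.606, -0.0, -0.001]
ft_force: [0.1, 0.4, -0.8]
grip_width: 0.47
```

```bash
python3 plan.py .42 -.27 .31 86
```

```text
turn [ -0.1  -0.1 -11.4] shift [ 0.0022  0.0029 -0.0063]
[ 0.4166 -0.2714  0.3037] 0.04014696458117125 [ 1.4   0.1  -0.96  1.63  0.08  1.46  1.74] [ 0.1  0.4 -0.8]
```

>>> move_arm(moves=[[0,0,-11.4,0,0,0,0.04],[0,0,-11.4,0,0,0,0.04],[0,0,-11.4,0,0,0,0.04]])

```text
clock: 28.25
position: [0.4175, -0.2699, 0.3041]
ee_rot: [0.732, 0.681, -0.0, -0.001]
ft_force: [0.1, 0.0, 0.5]
grip_width: 0.468
```

```bash
python3 snap.py w13; python3 - <<'E'
from h import *
b=cams.camera('side')[:,:,::-1]; a=cv2.imread('pics/w13.png')
cv2.imwrite('pics/w13c.png',np.hstack([cv2.resize(a[60:340,180:460],(500,500),interpolation=cv2.INTER_CUBIC),cv2.resize(b[105:265,300:396],(300,500),interpolation=cv2.INTER_CUBIC)]))
E
```

```text
(no output)
```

View pics/w13c.png

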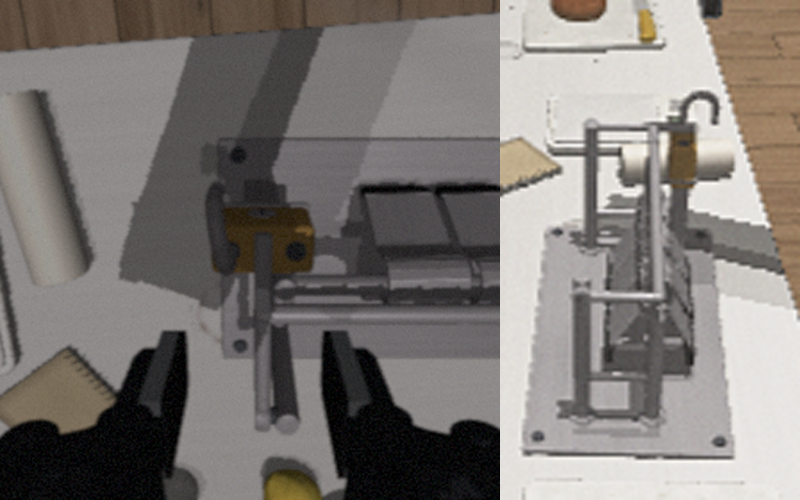

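```bash
python3 - <<'E'
from h import *
import pickle
p=pickle.load(open('pics/w13.pkl','rb'))
f=lambda c:np.array(c)*.56+[180,60]
q=onz(p,f([[264,252],[295,250],[216,237],[312,233],[215,272],[314,268]]),.157).round(4); print(q)
L=q[2:].mean(0); L[2]=.157; print('lock',L)
yaw=np.radians(-3.6); ex=np.array([np.cos(yaw),np.sin(yaw),0]);ey=np.array([-ex[1],ex[0],0])
print('rack',(L-[.4823,-.1025,0])@ex,(L-[.4823,-.1025,0])@ey)
print('tongue tip',onz(p,f([[262,234]]),.167))
for s in (1.45,1.65,1.85):
    d=ey*np.cos(s)-ex*np.sin(s); leg=L-.019*ey
    pts=[leg,leg+[0,0,.03],leg+.019*d+[0,0,.045],leg+.038*d+[0,0,.03],leg+.038*d+[0,0,.01]]
    print(s,((proj(p,pts)-[180,60])/.56).round().tolist())
E
```

```text
[[ 0.4365 -0.2651  0.157 ]
 [ 0.4366 -0.2473  0.157 ]
 [ 0.4254 -0.2917  0.157 ]
 [ 0.427  -0.2371  0.157 ]
 [ 0.4468 -0.2944  0.157 ]
 [ 0.4485 -0.2368  0.157 ]]
lock [ 0.436925 -0.265     0.157   ]
rack -0.035082003378919396 -0.16502846319323675
tongue tip [[ 0.42226649 -0.26543124  0.167     ]]
1.45 [[231.0, 253.0], [229.0, 273.0], [231.0, 248.0], [236.0, 203.0], [237.0, 193.0]]
1.65 [[231.0, 253.0], [229.0, 273.0], [224.0, 248.0], [221.0, 203.0], [223.0, 193.0]]
1.85 [[231.0, 253.0], [229.0, 273.0], [216.0, 250.0], [206.0, 205.0], [209.0, 196.0]]
```

```bash
python3 plan.py .412 -.2873 .18 97.8
```

```text
turn [ -0.1  -0.  -12.1] shift [-0.0179 -0.0043  0.1245]
[ 0.4178 -0.2699  0.3045] 0.039996810935795636 [ 1.41  0.1  -0.98  1.63  0.08  1.46  1.92] [-0.2 -0.4 -0.1]
```

>>> move_arm(moves=[[0,0,-12,-0.018,-0.004,0,0.035],[0,0,-12,-0.018,-0.004,0.02,0.035],[0,0,-12,-0.018,-0.004,0.05,0.035],[0,0,-12,-0.018,-0.004,0.08,0.035],[0,0,-12,-0.018,-0.004,0.1,0.035],[0,0,-12,-0.018,-0.004,0.115,0.035],[0,0,-12,-0.018,-0.004,0.124,0.035],[0,0,-12,-0.018,-0.004,0.124,0.035],[0,0,-12,-0.018,-0.004,0.124,0.035]])

```text
clock: 29.25
position: [0.4133, -0.2878, 0.1821]
ee_rot: [0.657, 0.754, 0.0, 0.0]
ft_force: [0.5, 0.9, 0.7]
grip_width: 0.408
```

```bash
python3 snap.py w14; python3 plan.py .412 -.2873 .18 97.8; python3 - <<'E'
from h import *
a=cv2.imread('pics/w14.png')
cv2.imwrite('pics/w14c.png',cv2.convertScaleAbs(cv2.resize(a[150:400,180:460],(560,500),interpolation=cv2.INTER_CUBIC),alpha=1.6,beta=15))
E
```

```text
turn [0.1 0.1 0. ] shift [ 0.0008 -0.0014  0.0023]
[ 0.4135 -0.2879  0.1823] 0.03493008893699092 [ 1.4   0.21 -0.97  1.8   0.19  1.22  2.08] [ 0.1 -0.7 -0.5]
```

View pics/w14c.png

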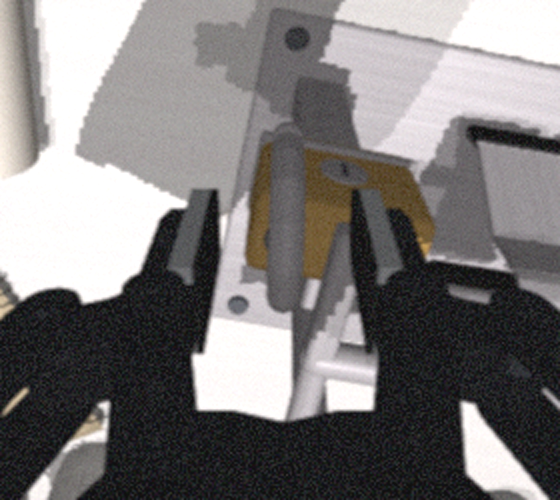

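The bow is centred and upright between the fingers. That was the last picture I can view, so from here I check by numbers.

>>> move_arm(moves=[[0,0,0,0,-0.001,0.002,0.02],[0,0,0,0,-0.001,0.002,0.013],[0,0,0,0,-0.001,0.002,0.013],[0,0,0,0,-0.001,0.002,0.013],[0,0,0,0,-0.001,0.002,0.013]], grip_force=20)

```text
clock: 29.8
position: [0.412, -0.2878, 0.1795]
ee_rot: [0.657, 0.754, -0.0, 0.0]
ft_force: [0.7, 0.5, -0.4]
grip_width: 0.152
```

```bash
cat > sw.py <<'E'
from h import *
o=manip.get_obs(); r=R.from_quat(o['ee_rot']); P=o['position']; leg=np.array([.4357,-.284,P[2]])
x=r.apply([1,0,0]); print(P,'grip',o['grip_width']*.0854,o['ft_force'].round(1),'yaw',np.degrees(np.arctan2(x[1],x[0])),'radius',np.hypot(*(P-leg)[:2]),o['joint_pos'].round(2))
for k in range(8,117,9):
    d=R.from_euler('z',-k,degrees=True)
    print(k,r.inv().apply(leg+d.apply(P-leg)-P).round(4))
E
python3 sw.py
```

```text
[ 0.41196035 -0.2877855   0.1794659 ] grip 0.012979803028529498 [ 0.7  0.5 -0.4] yaw 97.81699674117898 radius 0.02403957556426125 [ 1.4   0.21 -0.97  1.81  0.19  1.22  2.08]
8 [ 0.0033  0.0002 -0.    ]
17 [ 0.007   0.0009 -0.    ]
26 [ 0.0106  0.0022 -0.    ]
35 [ 0.0139  0.004  -0.    ]
44 [ 0.0168  0.0064 -0.    ]
53 [ 0.0194  0.0092 -0.    ]
62 [ 0.0215  0.0123 -0.    ]
71 [ 0.0231  0.0157 -0.    ]
80 [ 0.0241  0.0193 -0.    ]
89 [ 0.0245  0.0231 -0.    ]
98 [ 0.0244  0.0269 -0.    ]
107 [ 0.0237  0.0306 -0.    ]
116 [ 0.0224  0.0341 -0.    ]
```

>>> move_arm(moves=[[0,0,8,0.0033,0.0002,0,0.013],[0,0,15,0.0062,0.0007,0,0.013],[0,0,22,0.009,0.0016,0,0.013],[0,0,29,0.0117,0.0028,0,0.013],[0,0,36,0.0142,0.0043,0,0.013],[0,0,44,0.0168,0.0064,0,0.013],[0,0,52,0.0191,0.0089,0,0.013],[0,0,60,0.0211,0.0116,0,0.013],[0,0,66,0.0223,0.0138,0,0.013],[0,0,71,0.0231,0.0157,0,0.013]])

```text
clock: 30.8
position: [0.4244, -0.2627, 0.1794]
ee_rot: [0.973, 0.23, -0.0, 0.0]
ft_force: [-0.9, -0.1, -0.2]
grip_width: 0.152
```

```bash
python3 sw.py
```

```text
[ 0.42444655 -0.26270965  0.17942206] grip 0.012940389535510254 [-0.9 -0.1 -0.2] yaw 26.576841803655284 radius 0.02408151425394399 [ 1.24  0.17 -0.84  1.82  0.14  1.21  0.82]
8 [ 0.0034  0.0002 -0.    ]
17 [ 0.0071  0.0009 -0.    ]
26 [ 0.0106  0.0022 -0.    ]
35 [0.0139 0.004  0.    ]
44 [0.0169 0.0064 0.    ]
53 [0.0194 0.0092 0.    ]
62 [0.0215 0.0123 0.    ]
71 [0.0231 0.0157 0.    ]
80 [0.0242 0.0194 0.    ]
89 [0.0246 0.0231 0.    ]
98 [0.0245 0.0269 0.    ]
107 [0.0237 0.0306 0.    ]
116 [0.0224 0.0341 0.    ]
```

>>> move_arm(moves=[[0,0,8,0.0034,0.0002,0,0.013],[0,0,15,0.0062,0.0007,0,0.013],[0,0,22,0.009,0.0016,0,0.013],[0,0,27,0.011,0.0024,0,0.013],[0,0,30,0.0121,0.003,0,0.013],[0,0,33,0.0132,0.0036,0,0.013],[0,0,35,0.0139,0.004,0,0.013]])

```text
clock: 31.5
position: [0.4386, -0.26, 0.1794]
ee_rot: [0.997, -0.072, -0.0, -0.0]
ft_force: [-0.0, 0.7, 0.7]
grip_width: 0.15
```

>>> move_arm(moves=[[0,0,2,0.001,0,0,0.013],[0,0,3,0.002,0,0,0.013],[0,0,3,0.002,0,0,0.013]])

```text
clock: 31.8
position: [0.4396, -0.2602, 0.179]
ee_rot: [0.995, -0.098, -0.001, -0.0]
ft_force: [-5.8, 1.5, 2.3]
grip_width: 0.149
```

>>> move_arm(moves=[[0,0,0,-0.002,0,0,0.013],[0,0,0,-0.002,0,0,0.03],[0,0,0,-0.002,0,0,0.03],[0,0,0,-0.002,0,-0.02,0.03],[0,0,0,-0.002,0,-0.05,0.03],[0,0,0,-0.002,0,-0.05,0.0],[0,0,0,-0.002,0,-0.05,0.0],[0,0,0,-0.002,0,-0.05,0.0],[0,0,0,-0.002,0,-0.05,0.0]])

```text
clock: 32.7
position: [0.4382, -0.2598, 0.2285]
ee_rot: [0.995, -0.097, -0.001, -0.0]
ft_force: [-0.5, 0.6, -0.1]
grip_width: 0.001
```

```bash
python3 plan.py .4371 -.2655 .207 -3.6; python3 snap.py w15; python3 - <<'E'
from h import *
import pickle
p=pickle.load(open('pics/w15.pkl','rb')); im=cv2.imread('pics/w15.png',0).astype(int)
q=proj(p,[[.4369,-.265,.202],[.436,-.284,.185],[.438,-.246,.185],[.4325,-.284,.19],[.4415,-.284,.19]]);print(q.round())
E
```

```text
turn [-0.   0.1 -7.6] shift [0.0001 0.0059 0.0215]
[ 0.4382 -0.2598  0.2285] 0.00010527279810567891 [ 1.17  0.15 -0.78  1.73  0.11  1.31  0.17] [-0.5  0.6 -0.1]
[[325. 243.]
 [329. 256.]
 [321. 206.]
 [324. 260.]
 [337. 258.]]
```

>>> move_arm(moves=[[0,0,-7.6,0,0.006,0.01,0],[0,0,-7.6,0,0.006,0.021,0],[0,0,-7.6,0,0.006,0.026,0],[0,0,-7.6,0,0.006,0.03,0],[0,0,-7.6,0,0.006,0.034,0],[0,0,-7.6,0,0.006,0.036,0]])

```text
clock: 33.35
position: [0.4378, -0.266, 0.1939]
ee_rot: [0.999, -0.032, 0.0, 0.001]
ft_force: [-1.5, -0.5, 5.3]
grip_width: 0.003
```

>>> move_arm(moves=[[0,0,0,0,0,0.002,0],[0,0,0,0,0,0.004,0],[0,0,0,0,0,0.005,0],[0,0,0,0,0,0.006,0],[0,0,0,0,0,0.006,0]])

```text
clock: 33.85
position: [0.4381, -0.266, 0.1882]
ee_rot: [0.999, -0.032, 0.001, 0.001]
ft_force: [-1.0, 0.1, 6.0]
grip_width: -0.002
```

>>> move_arm(moves=[[0,0,0,0,0,0.001,0],[0,0,0,0,0,0.002,0],[0,0,0,0,0,0.003,0],[0,0,0,0,0,0.003,0]])

```text
clock: 34.25
position: [0.4387, -0.2659, 0.1873]
ee_rot: [0.999, -0.032, 0.001, 0.001]
ft_force: [-8.0, 4.3, 26.0]
grip_width: 0.0
```

>>> move_arm(moves=[[0,0,0,0,0,0.001,0],[0,0,0,0,0,0.001,0],[0,0,0,0,0,0.001,0]])

```text
clock: 34.55
position: [0.439, -0.2658, 0.187]
ee_rot: [0.999, -0.032, 0.001, 0.001]
ft_force: [-9.1, 5.3, 33.4]
grip_width: 0.004
```

>>> move_arm(moves=[[0,0,0,0,0,-0.01,0],[0,0,0,0,0,-0.02,0],[0,0,0,0,0,-0.02,0]])

```text
clock: 34.85
position: [0.4381, -0.266, 0.2046]
ee_rot: [1.0, -0.032, 0.001, 0.001]
ft_force: [0.4, -0.7, -0.2]
grip_width: 0.0
```

>>> move_arm(moves=[[0,0,0,0,0,0.007,0],[0,0,0,0,0,0.0115,0],[0,0,0,0,0,0.0115,0]])

```text
clock: 35.15
position: [0.4368, -0.2655, 0.1905]
ee_rot: [1.0, -0.031, -0.001, -0.001]
ft_force: [0.1, -0.4, 0.3]
grip_width: 0.001
```

No contact at z = 0.1905, where the unlatched shackle pushed back with 5 N, so it has latched. Next I'll lift off and touch the guard bar to check it's down.

>>> move_arm(moves=[[0,0,0,0,0,-0.04,0],[0,0,0,0,0,-0.06,0],[0,0,0,0.035,-0.08,-0.06,0],[0,0,0,0.035,-0.165,-0.06,0],[0,0,0,0.035,-0.165,-0.06,0],[0,0,0,0.035,-0.165,-0.03,0],[0,0,0,0.035,-0.165,0,0],[0,0,0,0.035,-0.165,0.01,0],[0,0,0,0.035,-0.165,0.014,0],[0,0,0,0.035,-0.165,0.014,0]])

```text
clock: 36.15
position: [0.4827, -0.104, 0.1782]
ee_rot: [0.999, -0.032, -0.0, -0.0]
ft_force: [0.2, 0.1, -0.7]
grip_width: -0.003
```

>>> move_arm(moves=[[0,0,0,0,0,0.002,0],[0,0,0,0,0,0.004,0],[0,0,0,0,0,0.006,0],[0,0,0,0,0,0.006,0]])

```text
clock: 36.55
position: [0.4832, -0.1037, 0.1729]
ee_rot: [1.0, -0.031, 0.001, 0.0]
ft_force: [-1.7, -0.2, 7.0]
grip_width: 0.004
```

>>> move_arm(moves=[[0,0,0,0,0,-0.04,0],[0,0,0,0,0,-0.09,0],[0,0,0,0,0,-0.14,0],[0,0,0,-0.03,0.05,-0.17,0],[0,0,0,-0.06,0.1,-0.18,0],[0,0,0,-0.06,0.15,-0.18,0],[0,0,0,-0.06,0.17,-0.18,0],[0,0,0,-0.06,0.17,-0.18,0]])

```text
clock: 37.35
position: [0.4096, -0.2754, 0.3515]
ee_rot: [0.999, -0.036, -0.0, 0.0]
ft_force: [0.1, 0.1, -0.1]
grip_width: -0.001
```

```bash
python3 - <<'E'
from h import *
b=cams.camera('side')[:,:,::-1]; cv2.imwrite('pics/side_end.png',b)
n=cv2.resize(b[105:265,300:396],(300,500),interpolation=cv2.INTER_CUBIC).astype(int)
o=cv2.imread('pics/w13c.png')[:,500:].astype(int)
d=np.abs(n-o).mean(2)>45
print('tongs region changed px',d[190:380,100:200].mean(),'guard',d[110:420,70:170].mean(),'padlock',d[80:180,165:230].mean())
s0=cv2.imread('pics/side0.png').astype(int); dd=np.abs(b.astype(int)-s0).mean(2)>45
print('bystanders side diff', dd[175:265,225:295].mean(), 'notebook',dd[145:172,285:312].mean())
ys,xs=np.where(d[80:180,165:230]); print('padlock change rows',ys.min()+80,ys.max()+80) if len(ys) else 0
o=manip.get_obs(); print(o['clock'],o['position'],o['ft_force'].round(1))
E
```

```text
tongs region changed px 0.016736842105263158 guard 0.008064516129032258 padlock 0.10584615384615384
bystanders side diff 0.0 notebook 0.0
padlock change rows 90 179
37.4 [ 0.41098749 -0.27191464  0.35153219] [-0.   0.2 -0.2]
```

Tongs, guard and bystanders are unchanged, and only the shackle has moved. Handing in.

```bash
python3 -c "
from workcell import manip
print(manip.hand_in())"
```

```text
the job is handed in; nothing more can be done
None
```

I hung the three pairs of tongs that were on the board side by side over the rail. I then brought the guard down, swung the shackle over its tongue, pressed it home and handed in. The job took about 37 s; no verdict was reported.

**Last checks:**
- **Shackle:** I pressed it to its hard stop at 33 N. Coming back down, I felt no contact at 190 mm, where the open shackle (202 mm high) would have pushed back, so it is latched. A 6 N reaction in x with the bow close to its closed position shows it reached its swivel stop.
- **Guard:** I touched the bar at 173 mm, exactly its fully-down height.
- **Tongs and bystanders:** The side camera showed less than 2% change in the tongs and guard areas since I lowered the guard. It showed none around the timer, spice jar, flour shaker and notebook since the start.
- **Arm:** It stands clear and touches nothing.

No check failed or disagreed. I had used up the picture views by the time I swung the shackle, so I checked the latching and the final state only by touch and numbers. I saw no knocked tongs and no slackened grip.

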